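# Sort the clock wheels into their cleaning dishes

## Robot

A 6-joint arm with a two-finger parallel gripper is mounted at the origin on the work surface. World frame = base frame: x ahead of the robot, y to its left, z up, the work surface at z = 0. Lengths are in m, angles in rad, forces in N, time in s.
With the tool pointing down it reaches from about 0.3 to 0.85 m from the base axis. Payload 4.2 kg.
Tool frame: the origin (TCP) lies midway between the tips of the shut fingers; the grasp point (between the pads) lies 19 mm behind it (grip_depth is the distance from the TCP to the grasp point, in m); z points along the fingers, y is the line along which they close (so a half turn about z gives the same grasp; the last joint's range is limited). The gripper opens to 91 mm and grips with 3 to 60 N. Pads are 32 mm wide; open, the fingers measure 118 mm over their backs; the gripper's body (76 mm by 178 mm) begins 60 mm behind the grasp point.
Start: joints at [1.137, 0.32, 1.565, -0, 1.257, -0.02], TCP at [0.231, 0.526, 0.193] pointing down, gripper open.
Joint ranges: [-3.11, 3.11], [-0.84, 2.01], [0.21, 2.61], [-1.34, 4.49], [0.05, 2.63], [-2.56, 2.56]. Speed limits (rad/s): [2.57, 2.57, 3.14, 3.14, 3.14, 3.14].

## Interface

Orientations are given as a unit quaternion [x, y, z, w].
In Python, from rig import * gives the robot as it stands. Calls block until the motion is done:
- move_ptp(position, orientation): joint-space move of the TCP to a pose.
- servo_line(position, max_speed=0.15, frame=None, stop_force=None): straight line of the TCP; frame=None keeps the orientation; max_speed is the mean speed in m/s. With stop_force (N) it stops when the force on the tool has changed by that much, and returns True; else False.
- goto_joints(angles): joint-space move.
- move_gripper(opening): finger opening in m; the grip force is fixed at half the most; returns when the fingers have stopped.
- wait(seconds).
- ik(position, orientation): joint angles nearest the present ones, or None.
- observe(): the state.
- capture(name): name is "scene" or "top" or "wrist"; returns (picture, depth): 400x640x3 uint8, red, green, blue; 400x640 float32, m along the optical axis (not along the pixel's ray), 0 where there is no reading.
- calibration(name): a dict with "K" (3x3 intrinsics, pixels), "dist_coeffs" ([k1, k2, p1, p2, k3] as OpenCV has them; the pictures are not rectified), "R" (3x3) and "t" (3): a world point X has camera coordinates R X + t; the wrist camera has in their place "tool_from_camera" (4x4, takes a point from camera to tool coordinates, whose origin is the TCP and whose axes are the flange's). Camera axes: x right, y down, z forward; pixel columns grow to the right and rows downward; lengths in m; the calibration is good to about 2 mm. A picture is of the moment at which its call begins: read the wrist's pose just before it. calibration takes no time and is no camera call.
A pose or a line that the arm cannot do raises PlanningError and nothing moves.
- sign_off(): hands the job in; it is judged then, once.
The state is a dict: "time": time; "qpos": joint angles; "qvel": joint speeds; "effort": joint torques, N m; "tool_pos": TCP position; "tcp_rot": TCP orientation; "contact_force": force on the tool from outside, world axes, zero at the start; "moment": the same for the moment, N m; "width": finger opening in m; "gripper_force": force on a finger pad.
Only numpy, scipy, OpenCV 4.12 (cv2) and the standard library are available. Lean on these libraries where they do the work, as an engineer would, in place of code of your own. Each camera call takes 0.05 s, during which the arm holds its last target. There are 200 camera calls.

## Task

Pick out the three toothed brass wheels of the dismantled clock and put each into the round metal dish of its own size: the large wheel in the large dish, the medium in the medium, the small in the small, each lying flat on the dish floor with its shaft upright. Set them down, do not drop them. Leave the smooth brass disc, the smooth drum, the oil bottle and the loupe where they are.

Things in the scene. Friction and masses are not known exactly. Their poses are not given: they have to be found in the camera images.
- wheel_large: Large clock wheel: flat toothed brass gear, 72 mm across, 5 mm thick, four spokes with gaps, lying flat. To lift it by: a round steel shaft 12 mm in diameter, upright at its centre, up to 48 mm above the underside (thin pin to 52 mm); hub 18 mm across up to 9 mm. Origin: centre of underside, z up along the shaft. 30 to 120 g. Centres of neighbouring things are at least 110 mm away.
- wheel_medium: Medium clock wheel: flat toothed brass gear, 56 mm across, 5 mm thick, four spokes with gaps, lying flat. To lift it by: a round steel shaft 12 mm in diameter, upright at its centre, up to 48 mm above the underside (thin pin to 52 mm); hub 18 mm across up to 9 mm. Origin: centre of underside, z up along the shaft. 30 to 120 g. Centres of neighbouring things are at least 110 mm away.
- wheel_small: Small clock wheel: flat toothed brass gear, 40 mm across, 5 mm thick, four spokes with gaps, lying flat. To lift it by: a round steel shaft 12 mm in diameter, upright at its centre, up to 48 mm above the underside (thin pin to 52 mm); hub 18 mm across up to 9 mm. Origin: centre of underside, z up along the shaft. 30 to 120 g. Centres of neighbouring things are at least 110 mm away.
- dish_large: The large parts dish: a low round plain metal dish, 92 mm across inside, 98 mm outside, 14 mm high, open at the top, with a flat floor 3 mm thick. Fixed to the bench, it does not slide. Origin: centre of its underside, on the bench; the inner floor is 3 mm above it.
- dish_medium: The medium parts dish: a low round plain metal dish, 76 mm across inside, 82 mm outside, 14 mm high, open at the top, with a flat floor 3 mm thick. Fixed to the bench, it does not slide. Origin: centre of its underside, on the bench; the inner floor is 3 mm above it.
- dish_small: The small parts dish: a low round plain metal dish, 60 mm across inside, 66 mm outside, 14 mm high, open at the top, with a flat floor 3 mm thick. Fixed to the bench, it does not slide. Origin: centre of its underside, on the bench; the inner floor is 3 mm above it.
- plain_disc: Not a wheel to be moved: a solid smooth brass disc 56 mm across, 6 mm thick, without teeth, spokes or gaps, with the same upright steel arbor (to 52 mm). Loose. Origin: centre of its underside.
- barrel: Not a wheel to be moved: the mainspring barrel, a smooth solid-looking brass drum 50 mm across and 24 mm high without teeth, with an upright steel arbor 12 mm in diameter to 41 mm above the bench (thin pin to 45 mm). Loose. Origin: centre of its underside.
- oil_bottle: Bystander: a small amber oil bottle, 28 mm in diameter, 65 mm high, standing. Loose. Origin: centre of its underside.
- loupe: Bystander: a black eyepiece loupe, a cone 38 mm across at the foot, 26 mm at the top, 28 mm high. Loose. Origin: centre of its underside.
Things that resemble listed ones, but are neither listed nor needed, are in the scene too. Leave any green or turquoise look-alike of the wheel_medium alone.

How it is judged:
By the outcome, as a careful person would: the job done as asked, in the order asked, and still so for the second after the job is handed in, with the robot touching nothing.
It also fails if it takes over 83 s, if anything falls off the work surface, if the arm or the gripper's body presses on something with over 40 N, if the wrist force passes 120 N, or if a joint passes its speed limit or range.

## Working session

There is one attempt and no reset: what is moved stays moved. The work goes in short steps, each a Python script; the robot and the scene stay as the last script left them, time stands still between calls to the robot, and variables do not carry over. Pictures are saved under pics/ and viewed, at most 14 in all, crops included, and the job is handed in when it is done.

```bash
mkdir -p pics; ls
python3 - <<'E'
from rig import *
import cv2,numpy as np
for n in("top","scene"):
    p,d=capture(n); cv2.imwrite(f"pics/{n}0.png",p[:,:,::-1]); np.savez(f"{n}0.npz",p=p,d=d)
    c=calibration(n); print(n,c["K"],c["dist_coeffs"],c["R"],c["t"])
s=observe();print(s["time"],s["tool_pos"],s["tcp_rot"],s["width"]);print(calibration("wrist"))
E
```

```text
pics
top [[477.43755484   0.         322.36806919]
 [  0.         477.43755484 198.88140859]
 [  0.           0.           1.        ]] [-0.10687161  0.          0.          0.          0.        ] [[ 0.01725726 -0.999755   -0.0138612 ]
 [-0.99429445 -0.01570017 -0.10550853]
 [ 0.10526505  0.0156029  -0.99432179]] [4.70056681e-04 4.85787075e-01 1.17314059e+00]
scene [[439.24458668   0.         316.76039703]
 [  0.         439.24458668 200.5422942 ]
 [  0.           0.           1.        ]] [0.02478838 0.         0.         0.         0.        ] [[ 0.84606266  0.53304987 -0.00598455]
 [ 0.43292463 -0.6936067  -0.57574821]
 [-0.31105344  0.4845282  -0.81760515]] [-0.39282221 -0.1908428   1.11949494]
0.1 [0.23099425 0.52604873 0.19251412] [ 2.05405704e-01  9.78676600e-01 -7.61513386e-04 -1.74039583e-04] 0.09082814123759707
{'K': array([[276.43603912,   0.        , 314.60165002],
       [  0.        , 276.43603912, 193.56591864],
       [  0.        ,   0.        ,   1.        ]]), 'dist_coeffs': array([0.00793253, 0.        , 0.        , 0.        , 0.        ]), 'tool_from_camera': array([[-9.64915614e-05, -9.64971919e-01, -2.62353172e-01,
         7.40031584e-02],
       [ 9.99999502e-01, -3.53813311e-04,  9.33582751e-04,
         3.73432006e-04],
       [-9.93705183e-04, -2.62352951e-01,  9.64971472e-01,
        -1.91902120e-01],
       [ 0.00000000e+00,  0.00000000e+00,  0.00000000e+00,
         1.00000000e+00]])}
```

View pics/top0.png

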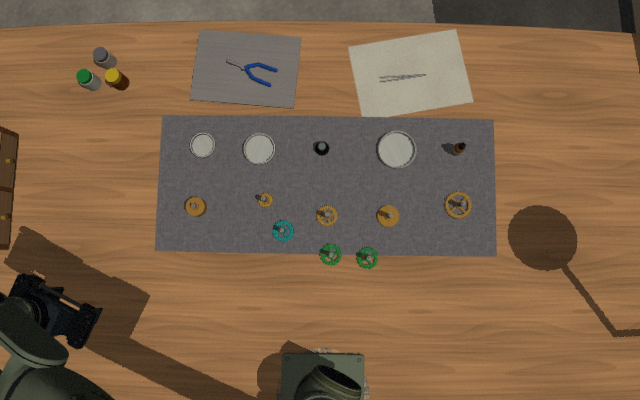

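View pics/scene0.png

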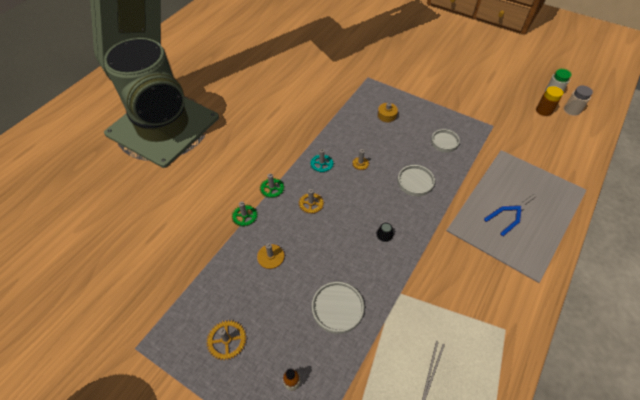

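The top picture shows the large wheel at (458,205), the medium wheel at (327,215), the small wheel at (265,200), the disc at (388,216) and the barrel at (195,206). The dishes are large (397,149), medium (259,149) and small (202,145). The look-alikes are green at (330,254) and (367,258), and turquoise at (283,231). The scene view agrees with this. Next I'll locate them to sub-pixel accuracy in both views.

```bash
cat > h.py <<'E'
import numpy as np,cv2
def ray_plane(uv,K,dist,R,t,z):
    x=np.append(cv2.undistortPoints(np.array([[uv]],float),np.array(K),np.array(dist))[0,0],1)
    d=R.T@x; c=-R.T@np.array(t); return c+d*(z-c[2])/d[2]
def blob(img,uv,kind,r):
    hsv=cv2.cvtColor(img,cv2.COLOR_RGB2HSV); h,s,v=[hsv[:,:,i].astype(int) for i in range(3)]
    m=(h>10)&(h<32)&(s>110)&(v>60) if kind=="w" else (s<40)&(v>120)
    q=np.zeros(m.shape,np.uint8); cv2.circle(q,tuple(int(a) for a in uv),r,1,-1)
    m=m.astype(np.uint8)*q; ys,xs=np.nonzero(m)
    hull=cv2.convexHull(np.stack([xs,ys],1).astype(np.float32))
    return cv2.fitEllipse(hull)
E
python3 - <<'E'
from rig import *
from h import *
T=dict(L=((458,205),(227,340),"w",20,35,.005),M=((327,215),(312,203),"w",16,18,.005),S=((265,200),(361,162),"w",13,15,.005),
DL=((397,149),(338,307),"d",25,36,.014),DM=((259,149),(416,180),"d",21,24,.014),DS=((202,145),(446,140),"d",17,18,.014))
for n,(a,b,k,ra,rb,z) in T.items():
    for cam,uv,r in(("top",a,ra),("scene",b,rb)):
        f=np.load(cam+"0.npz"); c=calibration(cam); e=blob(f["p"],uv,k,r)
        print(n,cam,np.round(e[0],1),np.round(e[1],1),np.round(ray_plane(e[0],c["K"],c["dist_coeffs"],c["R"],c["t"],z),4))
E
```

```text
L top [457.8 204.6] [26.7 27.3] [ 0.4786 -0.3386  0.005 ]
L scene [226.1 339.7] [36.9 41.5] [ 0.4846 -0.3407  0.005 ]
M top [326.4 215. ] [20.7 21. ] [ 0.4467 -0.0023  0.005 ]
M scene [310.8 202.7] [20.5 24.8] [ 0.4516 -0.0044  0.005 ]
S top [265.  199.8] [14.2 14.5] [0.4833 0.1558 0.005 ]
S scene [360.2 163. ] [12.7 17. ] [0.4888 0.1535 0.005 ]
DL top [397.1 149. ] [36.5 37.8] [ 0.6189 -0.181   0.014 ]
DL scene [337.  306.3] [50.9 52.5] [ 0.6245 -0.183   0.014 ]
DM top [259.  148.1] [30.8 31.4] [0.616  0.1744 0.014 ]
DM scene [415.8 178.4] [29. 37.] [0.6211 0.1734 0.014 ]
DS top [202.1 144.5] [23.7 24.8] [0.624  0.3236 0.014 ]
DS scene [445.1 138.5] [20.7 28.3] [0.6291 0.323  0.014 ]
```

```bash
cat >> h.py <<'E'
from scipy.spatial.transform import Rotation as Ro
Q=[0.,1.,0.,0.]
def wrist_look(name=None):
    from rig import observe,capture,calibration
    s=observe(); p,d=capture("wrist"); c=calibration("wrist"); T=np.array(c["tool_from_camera"])
    Rw=Ro.from_quat(s["tcp_rot"]).as_matrix(); Rc=Rw@T[:3,:3]; o=Rw@T[:3,3]+s["tool_pos"]
    if name: cv2.imwrite(f"pics/{name}.png",p[:,:,::-1])
    return p,c["K"],c["dist_coeffs"],Rc.T,-Rc.T@o
def project(X,K,D,R,t): return cv2.projectPoints(np.array([X],float),cv2.Rodrigues(R)[0],np.array(t),np.array(K),np.array(D))[0][0,0]
def wrist_find(guess,kind,z,rad,name=None):
    p,K,D,R,t=wrist_look(name); uv=project([*guess[:2],z],K,D,R,t)
    r=int(abs(np.linalg.norm(uv-project([guess[0],guess[1]+rad,z],K,D,R,t)))*1.25)
    e=blob(p,uv,kind,r); print(np.round(uv,1),r,np.round(e[0],1),np.round(e[1],1))
    return ray_plane(e[0],K,D,R,t,z)
E
python3 - <<'E'
from rig import *
from h import *
move_ptp([.449,-.003,.13],Q); move_gripper(.05)
print(wrist_find([.449,-.003],"w",.005,.028,"w1"),observe()["time"],observe()["qpos"])
E
```

```text
[314.1 183.4] 29 [313.9 182.5] [46.5 47.2]
[ 0.44792171 -0.00313083  0.005     ] 2.9917 [-3.23625320e-02  1.77381096e-01  1.93462948e+00 -1.82771023e-05
  1.02952793e+00 -1.60310529e+00]
```

View pics/w1.png

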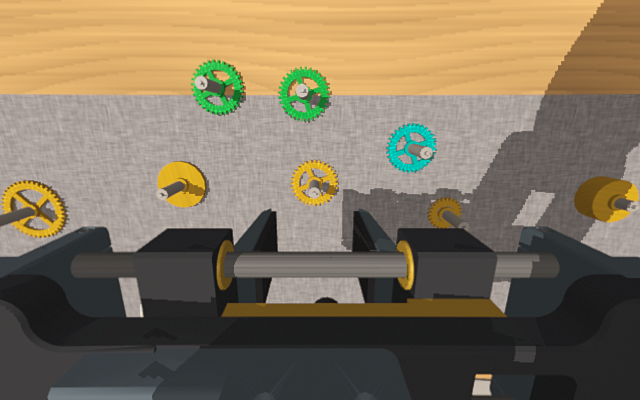

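The wrist view shows the medium wheel at (314,183), within 1 mm of the average of the two fixed cameras. I'll use those averages and start with the large wheel.

```bash
cat >> h.py <<'E'
W=dict(L=(.481,-.3397),M=(.448,-.0032),S=(.4855,.1547)); D=dict(L=(.6212,-.182),M=(.6181,.1739),S=(.6261,.3233))
def pick(n,rad):
    from rig import servo_line,move_ptp,move_gripper,observe
    x,y=W[n]
    move_ptp([x,y,.13],Q)
    p=wrist_find((x,y),"w",.005,rad,"pick"+n); print("wrist",p,"plan",x,y)
    if np.hypot(p[0]-x,p[1]-y)<.004: x,y=p[:2]
    servo_line([x,y,.015],.15); move_gripper(.0) ; s=observe(); print(s["width"],s["gripper_force"])
    servo_line([x,y,.125],.12); s=observe(); print("lifted",s["width"],s["contact_force"],s["time"])
def place(n,rad):
    from rig import servo_line,move_ptp,move_gripper,observe,wait
    x,y=D[n]
    move_ptp([x,y,.125],Q); wrist_look("over"+n)
    servo_line([x,y,.027],.12); wait(.2)
    hit=servo_line([x,y,.0155],.02,stop_force=2.5); print("hit",hit,observe()["tool_pos"],observe()["contact_force"])
    move_gripper(.04); wait(.2); servo_line([x,y,.13],.15)
    wrist_look("placed"+n); print(observe()["time"])
E
python3 - <<'E'
from rig import *
from h import *
pick("L",.036)
if observe()["width"]>.009:
    place("L",.036)
E
```

```text
[313.  183.3] 38 [312.9 182.7] [59.4 60.6]
wrist [ 0.48026659 -0.33979406  0.005     ] plan 0.481 -0.3397
0.010984791574905449 30.000203847885132
lifted 0.010784567438030647 [-0.03717545 -0.15508365 -1.94787983] 6.9917
hit True [ 0.62112066 -0.18196661  0.01811963] [-0.39399427 -0.04391526  3.80026301]
11.3083
```

View pics/placedL.png

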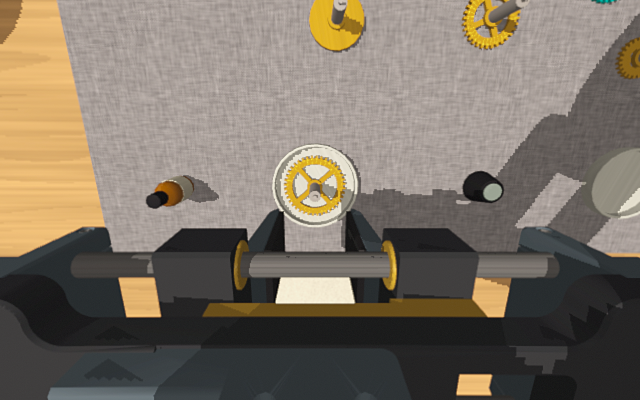

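Run:
```python
from rig import *
from h import *
pick("M",.028)
if observe()["width"]>.009: place("M",.028)
```

```text
[314.5 181.9] 29 [314.5 181.8] [46.1 47.3]
wrist [ 0.44778154 -0.00320118  0.005     ] plan 0.448 -0.0032
0.010696991028540812 30.000430941581726
lifted 0.010460491025050467 [ 0.47046921 -0.22970168 -1.19820707] 14.8917
hit True [0.61802922 0.17393668 0.01827006] [0.1127461  0.05046444 3.725454  ]
19.3167
```

The large wheel at (316,185) lies flat and centred in its dish at (316,184). The medium wheel touched down at the expected height. The small wheel is next.

Run:
```python
from rig import *
from h import *
pick("S",.020)
if observe()["width"]>.009: place("S",.020)
move_ptp([.40,.35,.25],Q)
p,d=capture("top"); cv2.imwrite("pics/topend.png",cv2.resize(p[100:270,150:510,::-1],None,fx=2.2,fy=2.2,interpolation=cv2.INTER_CUBIC)); print(observe()["time"])
```

```text
[314.  183.2] 21 [314.2 183.5] [32.8 33.7]
wrist [0.48580776 0.15491442 0.005     ] plan 0.4855 0.1547
0.010284672050956126 29.994927942752838
lifted 0.010492795274041688 [-0.16735022  0.6790432   0.55281427] 22.5167
hit True [0.62602125 0.32296217 0.01817258] [ 0.27771381 -0.06370946  3.3796512 ]
26.8583
27.9167
```

View pics/placedS.png

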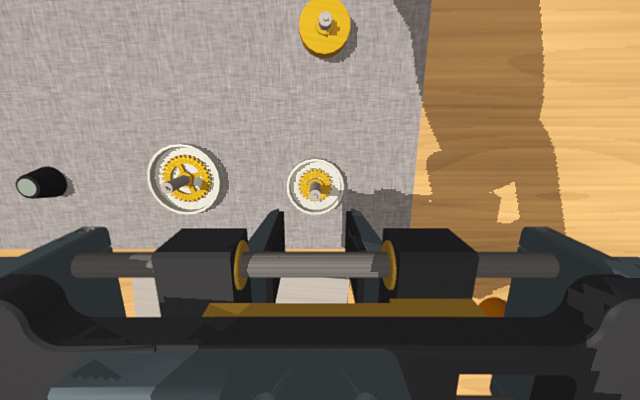

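View pics/topend.png

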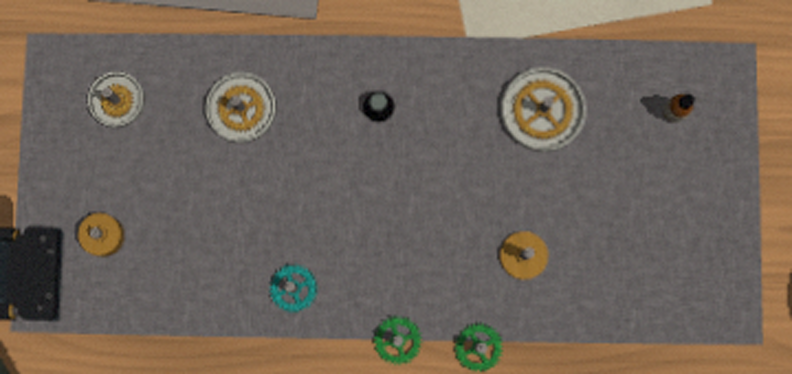

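All three wheels lie flat and centred in their dishes: small at (115,98), medium at (240,107), large at (543,108). The disc, barrel, bottle, loupe and look-alikes have not moved.

```bash
python3 -c "
from rig import *
print(sign_off())"
```

```text
the job is handed in; nothing more can be done
None
```

I put the large, medium and small wheels flat into their matching dishes, left everything else where it was, and handed the job in at about 28 s of the 83 s allowed.

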